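Stack three sample cases on the bench stand

ROBOT

A 7-joint arm with a two-finger parallel gripper is mounted at the origin on the work surface. World frame = base frame: x ahead of the robot, y to its left, z up, the work surface at z = 0. Lengths are in m, angles in rad, forces in N, time in s.
With the tool pointing down it reaches from about 0.425 to 0.875 m from the base axis. Payload 4.7 kg.
Tool frame: the origin (TCP) lies midway between the tips of the shut fingers; the grasp point (between the pads) lies 19 mm behind it (ctrl.grip_point_offset is the distance from the TCP to the grasp point, in m); z points along the fingers, y is the line along which they close (so a half turn about z gives the same grasp; the last joint's range is limited). The gripper opens to 87 mm and grips with 3 to 60 N. Pads are 19 mm wide; open, the fingers measure 117 mm over their backs; the gripper's body (75 mm by 190 mm) begins 51 mm behind the grasp point.
Start: joints at [-1.264, 0.321, -0.07, 1.45, 0.023, 1.371, -0.057], TCP at [0.188, 0.622, 0.223] pointing down, gripper open.
Joint ranges: [-2.86, 2.86], [-0.3, 2.09], [-1.38, 1.24], [0.06, 2.45], [-1.56, 4.7], [0.09, 2.05], [-2.69, 2.69]. Speed limits (rad/s): [2.57, 2.57, 3.14, 3.14, 3.14, 3.14, 3.14].

INTERFACE

Orientations are given as a rotation vector (axis times angle).
In Python, from bench import ctrl gives the robot as it stands.
- The arm moves only by the tool move_arm, never from a script. Its argument "increments" is text: rows parted by semicolons, each of 7 numbers parted by spaces: the shift along the world's x, y, z in mm, then the turn, a rotation vector about the world's x, y, z in degrees, then the closure in counts, from 0 (fully open) to 255 (shut). A call has exactly 8 rows; each row shifts and turns the commanded pose from where the row before left it; what a row does not reach is not made up. A row lasts 1/12 s, in which the tool goes at most 41.7 mm and 7.16 degrees, less where a joint would pass 70% of its speed; a pose out of reach is approached as far as the arm can. A call with a gripper value outside its range is refused whole. The fingers move at their own pace and stop on an object; "grip_force" is the grip in N (left out, the last holds). Time passes only in rows, so rows that do not move let the fingers close, or fill a call up. It gives the time, the measured TCP pose, the force, the opening and the grip force at its end, in the units of the state.
- ctrl.get_state(): the state, without advancing time (a new reading comes with each control period).
- ctrl.get_image(name): name is "scene" or "top" or "wrist"; returns a dict with "frame" (400x640x3 uint8, red, green, blue), "depth" (400x640 float32, m along the optical axis (not along the pixel's ray), 0 where there is no reading), "fx", "fy", "cx", "cy" (pixels), "k1" (the pictures are not rectified: a ray, as slopes to the right and down, at radius r is drawn at 1 + k1 r^2 times it, then the intrinsics apply), "position" and "orientation" of the camera in the world. Camera axes: x right, y down, z forward; pixel columns grow to the right and rows downward; lengths in m; the calibration is good to about 2 mm. A picture is of the moment at which its call begins.
- ctrl.close_job(): hands the job in; it is judged then, once.
Trained networks look in a picture, given as the dict that the camera call returned (one of the last four; its "shot" number tells which), for a name from the list of things; names that differ only in an ending like _2 or _b are one class to them, and where a whole thing is asked for, a point or a joint stands for the part that bears it (a point fixed in the world has none). Each returns a list of dicts, best first, with "score" (0 to 1); they miss things now and then, are a little off and sometimes report something else, mostly with a low value. They report only what shows in the picture. A call takes as long as a camera call.
- ctrl.find_in(target, picture): "centre" ([x, y, z] in m, in world coordinates, good to about 4 mm: the middle of the surface that is visible of it).
- ctrl.silhouettes(target, picture): "region" (400x640 bool, what is visible of it).
The state is a dict: "time": time; "joint_positions": joint angles; "qd": joint speeds; "joint_torque": joint torques, N m; "position": TCP position; "tool_rot": TCP orientation; "ft_force": force on the tool from outside, world axes, zero at the start; "torque": the same for the moment, N m; "grip_width": opening from 0.0 (shut) to 1.0 (fully open); "grip_force": force on a finger pad.
Only numpy, scipy, OpenCV 4.12 (cv2) and the standard library are available. Lean on these libraries where they do the work, as an engineer would, in place of code of your own. Each camera call takes 0.05 s, during which the arm holds its last target. There are 200 camera calls.

TASK

Stack the three sample cases on the plate of the height-adjustable bench stand, largest at the bottom, then the medium, then the small one, every case lying flat with its coloured lid up, centred on and in line with what is below so that its whole base is supported. The medium case stands on end: bring it down onto its base in the hand, without letting it topple. Set each case down gently and let go before fetching the next (the stand's height is not known beforehand: feel for it), and leave the bottle, beaker and tube rack where they are.

Things in the scene. Friction and masses are not known exactly. Their poses are not given: they have to be found in the camera images.
- large_case: Large flat storage case, white with a blue lid, 150 long x 68 wide x 44 mm high, about 0.4 kg, lying flat, lid up. Origin at its middle. x: along its length; y: across its width; z: out of the lid (up).
- medium_case: Medium flat storage case, white with an orange lid, 116 long x 52 wide x 38 mm high, about 0.26 kg. It starts standing on end, 116 mm tall, lid facing the robot's left (about +y). Origin at its middle. x: along its length (up at the start); y: across its width (level); z: out of the lid. A quarter turn about its y axis brings z up. It fits a grasp across its width near the upper end, hand leaning 45 deg to the lid side.
- small_case: Small flat storage case, white with a green lid, 84 long x 36 wide x 32 mm high, about 0.14 kg, lying flat, lid up. Origin at its middle. x: along its length; y: across its width; z: out of the lid (up).
- stand: Bench stand fixed to the table: dark foot, grey sleeve, level aluminium plate with a black cushion mat on top, 180 x 104 mm, 15 mm thick together. Origin on the table under the plate's centre; x: along the 180 mm; y: along the 104 mm; z up. The mat's top is 55 to 90 mm above the table, different each time and not reported; the mat gives about 1 mm per 7 N, the plate itself stands firm.
- reagent_bottle: Amber reagent bottle, 64 mm across, 130 mm tall, upright; bystander. Origin at the centre of its underside.
- beaker: Glass beaker, 64 mm across, 85 mm tall; bystander. Origin at the centre of its underside.
- tube_rack: Yellow tube rack, 75 x 210 x 42 mm (51 mm over the tube caps), beyond the stand; bystander. Origin at the centre of its underside, y along its length.

How it is judged:
By the outcome, as a careful person would: the job done as asked, in the order asked, and still so for the second after the job is handed in, with the robot touching nothing.
It also fails if it takes over 72 s, if anything falls off the work surface, if the arm or the gripper's body presses on something with over 40 N, if the wrist force passes 120 N, or if a joint passes its speed limit or range.

## Working session

There is one attempt and no reset: what is moved stays moved. The work goes in short steps, Python scripts to look and compute and a tool call to move; the robot and the scene stay as the last step left them, time stands still between calls to the robot, and variables do not carry over. Pictures are saved under pics/ and viewed, at most 10 in all, crops included, and the job is handed in when it is done.

Besides the shell and the picture viewer there is one more tool, called after "Call:" in YAML: its name, and indented under it one key for each argument. move_arm: Moves the arm, as the interface text tells. Its arguments: {"type":"object","properties":{"increments":{"type":"string"},"grip_force":{"type":"number"}},"required":["increments"]}

```bash
ls; mkdir -p pics
cat > h.py <<'E'
import numpy as np, cv2
from scipy.spatial.transform import Rotation as R
from bench import ctrl
def rot(o):
    o=np.array(o,float)
    return o if o.shape==(3,3) else (R.from_rotvec(o).as_matrix() if o.size==3 else R.from_quat(o).as_matrix())
def cloud(p):
    K=np.array([[p['fx'],0,p['cx']],[0,p['fy'],p['cy']],[0,0,1.]])
    h,w=p['depth'].shape
    u,v=np.meshgrid(np.arange(w),np.arange(h))
    q=cv2.undistortPoints(np.stack([u,v],-1).reshape(-1,1,2).astype(np.float64),K,np.array([p['k1'],0,0,0,0.])).reshape(h,w,2)
    d=p['depth'][...,None]
    c=np.concatenate([q*d,d],-1)
    return c@rot(p['orientation']).T+np.array(p['position'])
def save(p,n): cv2.imwrite(f'pics/{n}.png',p['frame'][...,::-1])
def top_rect(pts,band=0.006):
    z=np.percentile(pts[:,2],90); t=pts[abs(pts[:,2]-z)<band]
    (c,s,a)=cv2.minAreaRect((t[:,:2]*1000).astype(np.float32))
    return dict(z=round(float(np.median(t[:,2])),4),c=np.round(c,1),s=np.round(s,1),a=round(a,1),n=len(t))
E
python3 - <<'E'
from h import *
s=ctrl.get_state(); print({k:s[k] for k in('position','tool_rot','ft_force','time')}, ctrl.grip_point_offset)
for cam in('top','scene'):
    p=ctrl.get_image(cam); save(p,cam+'0'); print(cam,p['position'],p['orientation'],p['fx'],p['k1'])
    C=cloud(p)
    for n in('large_case','medium_case','small_case','stand','reagent_bottle','beaker','tube_rack'):
        f=ctrl.find_in(n,p); g=ctrl.silhouettes(n,p)
        print(n,[(np.round(x['centre'],3),round(x['score'],2)) for x in f[:2]])
        if g:
            m=g[0]['region']&(p['depth']>0)
            m=cv2.erode(m.astype(np.uint8),np.ones((3,3)))>0
            if m.sum()>20: print('   ',round(g[0]['score'],2),top_rect(C[m]),np.round(C[m].min(0),3),np.round(C[m].max(0),3))
E
```

```text
pics
{'position': array([0.18750484, 0.62178227, 0.2214327 ]), 'tool_rot': array([-4.58156215e-01, -3.10783707e+00,  3.05522782e-03]), 'ft_force': array([-0.40387606, -0.82493583,  0.45628362]), 'time': 0.0} 0.0187
top [ 0.5593014  -0.10884673  1.08590435] [-2.19817707  2.19088543 -0.05837887] 383.4459500032982 -0.0795357961065804
large_case [(array([0.607, 0.27 , 0.047]), 0.75)]
    0.6 {'z': 0.0441, 'c': array([608., 277.]), 's': array([147.5,  63.4]), 'a': 84.3, 'n': 1083} [0.572 0.201 0.013] [0.641 0.352 0.051]
medium_case [(array([ 0.555, -0.273,  0.113]), 0.59)]
    0.84 {'z': 0.1159, 'c': array([ 556.2, -277.9]), 's': array([35.5, 45.7]), 'a': 79.3, 'n': 214} [ 0.535 -0.298  0.031] [ 0.581 -0.257  0.121]
small_case [(array([0.429, 0.283, 0.029]), 0.93)]
    0.77 {'z': 0.0325, 'c': array([432.9, 285.5]), 's': array([33.6, 84.6]), 'a': 9.3, 'n': 318} [0.41  0.241 0.012] [0.453 0.328 0.037]
stand [(array([ 0.563, -0.025,  0.073]), 0.94)]
    0.55 {'z': 0.0718, 'c': array([566.3, -23.8]), 's': array([103.4, 177.7]), 'a': 0.2, 'n': 2344} [ 0.514 -0.113  0.066] [0.618 0.065 0.078]
r
[... 1394 characters left out ...]
: array([568.2, -29.8]), 's': array([101.4, 177.4]), 'a': 0.8, 'n': 1011} [ 0.517 -0.119  0.004] [0.619 0.061 0.079]
reagent_bottle [(array([ 0.73 , -0.325,  0.076]), 0.81)]
    0.87 {'z': 0.1266, 'c': array([ 714.5, -316.9]), 's': array([22.1, 27.6]), 'a': 77.2, 'n': 35} [ 0.698 -0.346  0.007] [ 0.748 -0.289  0.133]
beaker [(array([ 0.489, -0.462,  0.052]), 0.72)]
    0.87 {'z': 0.0791, 'c': array([ 483.1, -458. ]), 's': array([52.9, 64.4]), 'a': 70.0, 'n': 91} [ 0.452 -0.488  0.009] [ 0.514 -0.428  0.088]
tube_rack [(array([ 0.784, -0.002,  0.042]), 0.76)]
    0.17 {'z': 0.0337, 'c': array([433.5, 278.7]), 's': array([32.9, 82.5]), 'a': 9.3, 'n': 76} [0.415 0.239 0.012] [0.456 0.318 0.038]
```

View pics/top0.png

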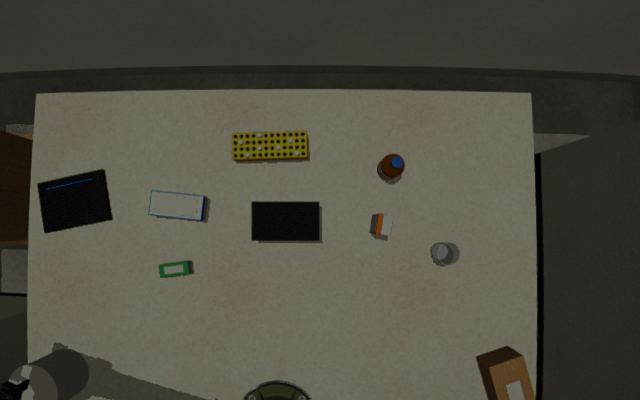

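Call:
move_arm:
  increments: "40 -35 0 0 0 -7 0;40 -35 0 0 0 -7 0;40 -35 0 0 0 -7 0;40 -35 0 0 0 -7 0;40 -35 0 0 0 -7 0;40 -35 0 0 0 -7 0;40 -35 0 0 0 -7 0;40 -35 0 0 0 -7 0"
  grip_force: 40

```text
time: 2.17
position: [0.4397, 0.4014, 0.223]
tool_rot: [-1.871, -2.524, -0.001]
ft_force: [0.7, 0.6, 0.7]
grip_width: 1.0
grip_force: 0.0
```

Call:
move_arm:
  increments: "30 -22 -5 0 0 -5 0;30 -22 -5 0 0 -5 0;30 -22 -5 0 0 -5 0;30 -22 -5 0 0 -5 0;29 -22 0 0 0 -2.6 0;20 -16 0 0 0 0 0;0 0 0 0 0 0 0;0 0 0 0 0 0 0"

```text
time: 2.83
position: [0.6088, 0.2746, 0.2023]
tool_rot: [2.327, 2.11, -0.001]
ft_force: [-0.2, 0.0, -0.3]
grip_width: 1.002
grip_force: 0.0
```

```bash
cat >> h.py <<'E'
def look(n,cam='wrist',nm=None,band=0.006):
    p=ctrl.get_image(cam); C=cloud(p); g=ctrl.silhouettes(n,p)
    if nm: save(p,nm)
    for x in g[:1]:
        m=x['region']&(p['depth']>0); m=cv2.erode(m.astype(np.uint8),np.ones((3,3)))>0
        print(n,round(x['score'],2),top_rect(C[m],band))
    s=ctrl.get_state(); M=rot(s['tool_rot'])
    print('tcp',np.round(np.array(s['position'])*1000,1),'tool y ang',round(np.degrees(np.arctan2(M[1,1],M[0,1])),2),'z',np.round(M[:,2],3),'t',round(s['time'],2),'q',np.round(s['joint_positions'],2),'F',np.round(s['ft_force'],1))
    return p,C
E
python3 - <<'E'
from h import *
look('large_case',nm='w1')
E
```

```text
large_case 0.85 {'z': 0.0443, 'c': array([606.8, 278.3]), 's': array([150.3,  68.8]), 'a': 84.5, 'n': 9011}
tcp [606.6 278.1 202.4] tool y ang -5.29 z [-0.001  0.001 -1.   ] t 2.93 q [-0.75  0.38  0.37  1.44 -0.14  1.35 -0.46] F [0.7 0.4 0. ]
```

View pics/w1.png

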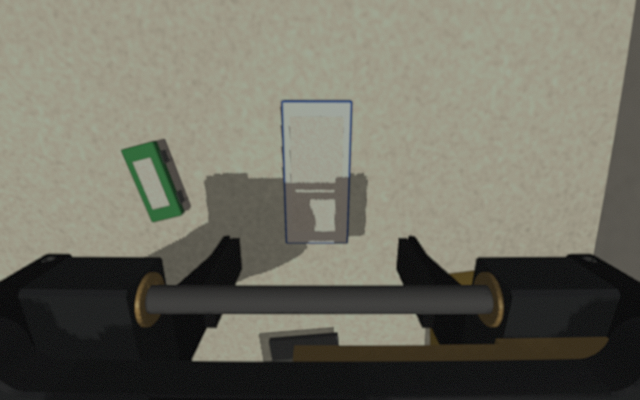

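Call:
move_arm:
  increments: "0 0 -38 0 0 0 0;0 0 -38 0 0 0 0;0 0 -38 0 0 0 0;0 0 -38 0 0 0 0;0 0 -25 0 0 0 0;0 0 -12 0 0 0 0;0 0 0 0 0 0 0;0 0 0 0 0 0 255"
  grip_force: 40

```text
time: 3.6
position: [0.6073, 0.2783, 0.0144]
tool_rot: [-2.321, -2.117, -0.001]
ft_force: [-0.2, 0.6, 0.4]
grip_width: 0.971
grip_force: 0.0
```

Call:
move_arm:
  increments: "0 0 0 0 0 0 255;0 0 0 0 0 0 255;0 0 0 0 0 0 255;0 0 0 0 0 0 255;0 0 0 0 0 0 255;0 0 0 0 0 0 255;0 0 5 0 0 0 255;0 0 10 0 0 0 255"

```text
time: 4.27
position: [0.6062, 0.2761, 0.0274]
tool_rot: [-2.323, -2.115, 0.005]
ft_force: [-0.0, -0.0, -3.6]
grip_width: 0.776
grip_force: 40.0
```

Run:
```python
from h import *
look('stand',cam='top')
print(ctrl.get_state()['grip_width'],ctrl.get_state()['grip_force'])
```

```text
stand 0.67 {'z': 0.0718, 'c': array([566.3, -22.7]), 's': array([ 98.1, 174.5]), 'a': 0.2, 'n': 2250}
tcp [608.7 277.   30.3] tool y ang -5.39 z [ 0.003  0.001 -1.   ] t 4.37 q [-0.73  0.52  0.34  1.61 -0.19  1.04 -0.42] F [ 1.  -0.6 -3.3]
0.7792088780552108 39.99488141387701
```

Call:
move_arm:
  increments: "0 0 32 0 0 0 255;0 -20 32 0 0 0 255;-5 -35 32 0 0 1 255;-9 -37 0 0 0 1 255;-9 -37 0 0 0 1 255;-9 -37 0 0 0 1 255;-9 -37 0 0 0 1 255;-1 -36 0 0 0 1 255"

```text
time: 5.03
position: [0.5641, 0.0403, 0.1204]
tool_rot: [-2.208, -2.233, 0.001]
ft_force: [0.2, 0.4, -3.4]
grip_width: 0.779
grip_force: 40.0
```

Call:
move_arm:
  increments: "0 -35 0 0 0 0 255;0 -20 0 0 0 0 255;0 -7 0 0 0 0 255;0 0 -12 0 0 0 255;0 0 -8 0 0 0 255;0 0 -4 0 0 0 255;0 0 0 0 0 0 255;0 0 0 0 0 0 255"

```text
time: 5.7
position: [0.5657, -0.018, 0.0956]
tool_rot: [-2.206, -2.236, 0.002]
ft_force: [0.0, 0.1, -3.9]
grip_width: 0.78
grip_force: 40.0
```

Run:
```python
from h import *
look('large_case',cam='top',nm='t2')
look('large_case',cam='scene')
look('large_case',cam='wrist')
```

```text
large_case 0.69 {'z': 0.1238, 'c': array([567.3, -68.5]), 's': array([60.3, 37.9]), 'a': 0.3, 'n': 356}
tcp [566.4 -18.7  96.6] tool y ang 0.72 z [ 0.  0. -1.] t 5.8 q [-0.44  0.26  0.49  1.83 -0.13  1.09  0.11] F [-0.9  0.5 -2.5]
large_case 0.77 {'z': 0.1256, 'c': array([568.8, -33.5]), 's': array([ 66.2, 125.7]), 'a': 2.5, 'n': 347}
tcp [566.5 -19.2  96.9] tool y ang 0.67 z [ 0.001  0.    -1.   ] t 5.9 q [-0.44  0.26  0.49  1.83 -0.13  1.09  0.11] F [ 0.4 -0.2 -2.8]
large_case 0.97 {'z': 0.1252, 'c': array([566.1,  -1. ]), 's': array([ 68.2, 116.6]), 'a': 0.6, 'n': 28876}
tcp [566.4 -19.5  96.9] tool y ang 0.64 z [ 0.001  0.    -1.   ] t 6.0 q [-0.44  0.26  0.49  1.83 -0.13  1.09  0.11] F [-0.2 -0.1 -3.2]
```

Call:
move_arm:
  increments: "-1 -5 -3 0 0 0 255;0 0 -2 0 0 0 255;0 0 -1 0 0 0 255;0 0 0 0 0 0 255;0 0 0 0 0 0 255;0 0 -1 0 0 0 255;0 0 0 0 0 0 255;0 0 0 0 0 0 255"

```text
time: 6.67
position: [0.5652, -0.0247, 0.0895]
tool_rot: [2.209, 2.234, 0.0]
ft_force: [-0.7, 0.8, -2.8]
grip_width: 0.78
grip_force: 40.0
```

Run:
```python
from h import *
p,C=look('large_case',cam='wrist',nm='w3')
g=ctrl.silhouettes('stand',p)
m=g[0]['region']&(p['depth']>0); q=C[m]; q=q[(q[:,2]>.062)&(q[:,2]<.082)]
print(len(q),np.median(q[:,2]),np.percentile(q,[.5,1,50,99,99.5],axis=0))
```

```text
tcp [565.2 -24.7  89.6] tool y ang 0.63 z [ 0. -0. -1.] t 6.77 q [-0.43  0.26  0.49  1.84 -0.14  1.07  0.12] F [ 0.  -0.1 -3.8]Traceback (most recent call last):
  File "<stdin>", line 4, in <module>
IndexError: list index out of range
```

View pics/w3.png

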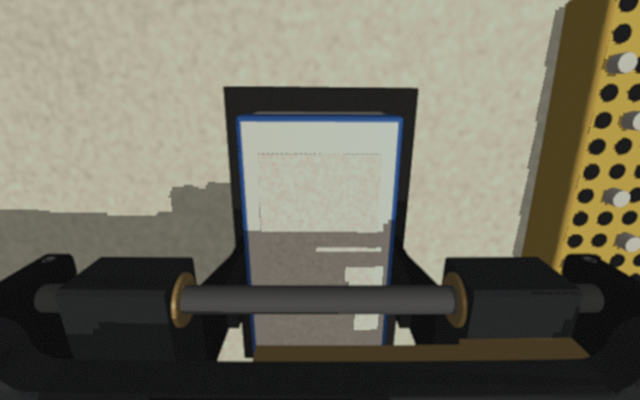

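```bash
cat >> h.py <<'E'
def mat(C,fr,z0=.062,z1=.083):
    m=(C[...,2]>z0)&(C[...,2]<z1)&(fr.max(-1)<60)&(abs(C[...,0]-.565)<.08)
    q=C[m]*1000
    f=q[(q[:,1]>20)&(q[:,1]<90)]
    print('mat n',len(f),'z',np.median(f[:,2]).round(1),'x1/99',np.percentile(f[:,0],[.5,99.5]).round(1),'mid',np.percentile(f[:,0],[.5,99.5]).mean().round(1),'ymax',np.percentile(f[:,1],99.5).round(1))
def lid(C,z,x0=.5,x1=.65,y0=-.2,y1=.2,b=.004):
    q=C[(abs(C[...,2]-z)<b)&(C[...,0]>x0)&(C[...,0]<x1)&(C[...,1]>y0)&(C[...,1]<y1)]*1000
    print('lid n',len(q),'z',np.median(q[:,2]).round(1),'x',np.percentile(q[:,0],[.3,99.7]).round(1),'mid',np.percentile(q[:,0],[.3,99.7]).mean().round(1),'y',np.percentile(q[:,1],[.3,99.7]).round(1))
E
python3 - <<'E'
from h import *
p=ctrl.get_image('wrist');C=cloud(p)
for u,v in((225,89),(416,89),(320,95),(238,118),(402,118),(320,122)): print(u,v,(C[v,u]*1000).round(1))
mat(C,p['frame']); lid(C,.119)
E
```

```text
225 89 [514.5  62.3  72.4]
416 89 [615.5  63.2  71.7]
320 95 [564.6  59.6  73.2]
238 118 [531.2  50.4 116.7]
402 118 [598.2  51.  115.9]
320 122 [564.6  49.1 117.5]
mat n 5736 z 72.1 x1/99 [514.1 615.6] mid 564.8 ymax 63.4
lid n 31104 z 117.9 x [525.2 604.2] mid 564.7 y [-61.9  51.5]
```

Call:
move_arm:
  increments: "0 -2 0 0 0 0 255;0 0 -1 0 0 0 255;0 0 0 0 0 0 255;0 0 -1 0 0 0 255;0 0 0 0 0 0 255;0 0 -0.5 0 0 0 255;0 0 0 0 0 0 255;0 0 0 0 0 0 255"

```text
time: 7.53
position: [0.5652, -0.0269, 0.0874]
tool_rot: [2.209, 2.233, 0.0]
ft_force: [-1.4, -0.2, 0.3]
grip_width: 0.778
grip_force: 40.0
```

Call:
move_arm:
  increments: "0 0 -0.3 0 0 0 255;0 0 0 0 0 0 255;0 0 0 0 0 0 0;0 0 0 0 0 0 0;0 0 0 0 0 0 0;0 0 0 0 0 0 0;0 0 0 0 0 0 0;0 0 10 0 0 0 0"

```text
time: 8.2
position: [0.5637, -0.0266, 0.0952]
tool_rot: [-2.208, -2.232, 0.004]
ft_force: [-0.6, 0.8, -0.6]
grip_width: 0.993
grip_force: 0.0
```

Call:
move_arm:
  increments: "0 0 30 0 0 0 0;0 0 35 0 0 0 0;0 0 30 0 0 0 0;0 -36 0 0 0 -2 0;0 -36 0 0 0 -2 0;0 -36 0 0 0 -2 0;0 -36 0 0 0 -2 0;0 -36 0 0 0 -2.3 0"

```text
time: 8.87
position: [0.5652, -0.2083, 0.193]
tool_rot: [2.401, 2.024, 0.002]
ft_force: [0.5, 0.8, 0.4]
grip_width: 1.002
grip_force: 0.0
```

Run:
```python
from h import *
look('large_case',cam='top')
look('medium_case',cam='wrist',nm='w4')
look('medium_case',cam='top')
```

```text
large_case 0.95 {'z': 0.1156, 'c': array([566. , -24.9]), 's': array([ 63.4, 144.8]), 'a': 0.3, 'n': 1353}
tcp [ 563.2 -215.4  193.1] tool y ang -10.34 z [ 0.001 -0.005 -1.   ] t 8.97 q [-0.22  0.27  0.64  1.64 -0.16  1.29  0.27] F [ 1.1 -1.8 -0.4]
medium_case 0.96 {'z': 0.1161, 'c': array([ 556.4, -273.4]), 's': array([24., 51.]), 'a': 80.3, 'n': 1537}
tcp [ 564.8 -208.1  192.4] tool y ang -9.84 z [ 0. -0. -1.] t 9.07 q [-0.22  0.26  0.64  1.64 -0.16  1.29  0.27] F [0. 1. 0.]
tcp [ 565.5 -205.2  191.9] tool y ang -9.57 z [ 0.     0.001 -1.   ] t 9.17 q [-0.23  0.26  0.63  1.64 -0.16  1.29  0.27] F [0.1 0.1 0.3]
```

View pics/w4.png

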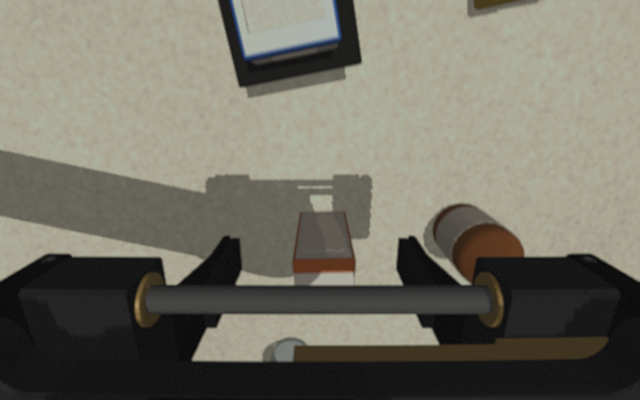

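Call:
move_arm:
  increments: "0 0 0 -6.34 1.08 0 0;0 0 0 -6.34 1.08 0 0;0 0 0 -6.34 1.08 0 0;0 -3 -10 -6.34 1.08 0 0;0 -3 -10 -6.34 1.08 0 0;0 -4 -10 -6.34 1.08 0 0;0 -4 -10 -6.34 1.08 0 0;0 -3 -10 0 0 0 0"
  grip_force: 50

```text
time: 9.83
position: [0.5665, -0.2155, 0.1368]
tool_rot: [1.912, 1.639, -0.8]
ft_force: [-0.6, 2.7, -0.5]
grip_width: 0.999
grip_force: 0.0
```

Run:
```python
from h import *
p,C=look('medium_case',cam='wrist',nm='w5')
s=ctrl.get_state(); M=rot(s['tool_rot']); print('cam in tool',M.T@(np.array(p['position'])-s['position']), p['position'])
q=C[(C[...,2]>.02)&(C[...,2]<.135)&(abs(C[...,0]-.555)<.04)&(C[...,1]<-.24)&(C[...,1]>-.31)]*1000
print(len(q))
f=q[(q[:,2]<105)]; t=q[q[:,2]>112]
for z in (40,60,80,95):
    r=f[abs(f[:,2]-z)<6]; print('face z',z,len(r),np.percentile(r[:,0],[1,50,99]).round(1),np.median(r[:,1]).round(1), np.polyfit(r[:,0],r[:,1],1).round(3) if len(r)>50 else '')
print('top',len(t),np.percentile(t,[1,50,99],axis=0).round(1))
```

```text
medium_case 0.89 {'z': 0.1163, 'c': array([ 555.6, -277.9]), 's': array([35.5, 50.6]), 'a': 81.5, 'n': 1379}
tcp [ 564.4 -221.6  139.4] tool y ang -9.47 z [-0.12  -0.697 -0.707] t 9.93 q [-0.64  0.46  0.66  1.78  0.53  1.2  -0.42] F [-0.2 -0.8  1. ]
cam in tool [ 0.09109442 -0.00077195 -0.1647088 ] [ 0.59367537 -0.04312538  0.19153045]
8247
face z 40 777 [532.6 558.  583.3] -261.6 [-1.61000e-01 -1.71925e+02]
face z 60 850 [532.7 558.3 583.4] -261.6 [-1.62000e-01 -1.71124e+02]
face z 80 955 [532.7 558.4 583.5] -261.7 [-1.60000e-01 -1.72264e+02]
face z 95 1034 [532.6 558.4 583.5] -261.5 [-1.59000e-01 -1.73027e+02]
top 1390 [[ 530.9 -299.2  112.1]
 [ 556.2 -269.5  116.4]
 [ 582.6 -258.   117.2]]
```

View pics/w5.png

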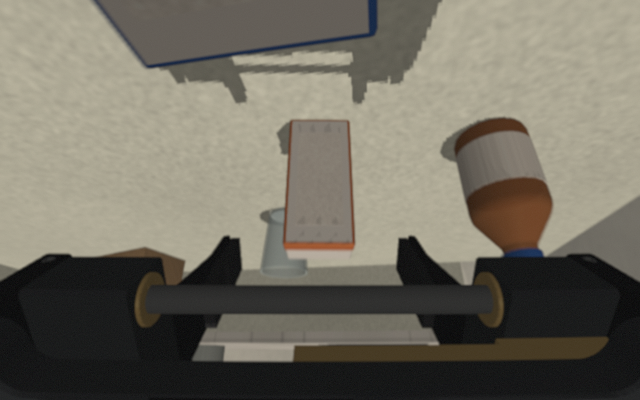

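Call:
move_arm:
  increments: "-1 -10 0 6.9 -1.18 0 0;-2 -10 0 0 0 0 0;-2 -12 -16 0 0 0 0;-2 -12 -16 0 0 0 0;0 0 0 0 0 0 0;0 0 0 0 0 0 0;0 0 0 0 0 0 0;0 0 0 0 0 0 0"

```text
time: 10.6
position: [0.5592, -0.2673, 0.111]
tool_rot: [2.008, 1.695, -0.689]
ft_force: [-0.4, 0.1, 0.2]
grip_width: 0.998
grip_force: 0.0
```

Run:
```python
from h import *
p,C=look('medium_case',cam='wrist')
s=ctrl.get_state();print(s['position'])
```

```text
medium_case 0.57 {'z': 0.1158, 'c': array([ 555.9, -278.4]), 's': array([36.5, 52.4]), 'a': 81.0, 'n': 2733}
tcp [ 559.1 -267.   110.6] tool y ang -9.6 z [-0.101 -0.607 -0.788] t 10.7 q [-0.51  0.44  0.66  1.81  0.46  1.07 -0.3 ] F [-0.2 -0.8  0.1]
[ 0.5591288  -0.26700525  0.11058307]
```

Call:
move_arm:
  increments: "-2 -8 -13 0 0 0 0;-2 -8 -13 0 0 0 0;-1 -5 -7.5 0 0 0 0;0 0 0 0 0 0 0;0 0 0 0 0 0 255;0 0 0 0 0 0 255;0 0 0 0 0 0 255;0 0 0 0 0 0 255"
  grip_force: 50

```text
time: 11.37
position: [0.5539, -0.2882, 0.0768]
tool_rot: [2.008, 1.696, -0.69]
ft_force: [-0.1, 0.1, 0.8]
grip_width: 0.781
grip_force: 0.0
```

Call:
move_arm:
  increments: "0 0 0 0 0 0 255;0 0 0 0 0 0 255;0 0 0 0 0 0 255;0 0 3 0 0 0 255;0 0 5 0 0 0 255;0 0 5 0 0 0 255;0 0 5 0 0 0 255;0 0 0 0 0 0 255"

```text
time: 12.03
position: [0.5538, -0.289, 0.0955]
tool_rot: [2.009, 1.694, -0.69]
ft_force: [0.6, -1.1, -1.9]
grip_width: 0.595
grip_force: 49.9
```

Call:
move_arm:
  increments: "0 0 35 0 0 0 255;0 0 35 0 0 0 255;0 0 35 6.82 -1.155 0 255;0 0 20 6.82 -1.155 0 255;0 0 0 6.82 -1.155 0 255;0 0 0 6.82 -1.155 0 255;0 0 0 6.82 -1.155 0 255;0 0 0 6.82 -1.155 0 255"

```text
time: 12.7
position: [0.5537, -0.289, 0.2213]
tool_rot: [-2.368, -2.002, -0.082]
ft_force: [-0.9, 0.5, -4.4]
grip_width: 0.59
grip_force: 49.9
```

Run:
```python
from h import *
s=ctrl.get_state(); M=rot(s['tool_rot']); print(s['position'],M.round(3),np.round(s['joint_positions'],2),s['ft_force'],s['torque'],s['grip_width'])
```

```text
[ 0.55365289 -0.28899795  0.22132545] [[ 0.166  0.986  0.014]
 [ 0.984 -0.167  0.064]
 [ 0.066  0.003 -0.998]] [-0.04  0.32  0.65  1.53 -0.26  1.39  0.47] [-0.90656521  0.54710292 -4.38928043] [-0.26948991  0.19167519  0.05741614] 0.5898586766924119
```

Call:
move_arm:
  increments: "0 0 0 6.82 -1.155 0 255;0 0 0 6.82 -1.155 0 255;0 10 0 6.82 -1.155 0 255;1 20 0 6.82 -1.155 0 255;2 20 0 6.82 -1.155 0 255;2 20 0 6.82 -1.155 0 255;2 20 0 6.82 -1.155 0 255;0 0 0 0 0 5 255"

```text
time: 13.37
position: [0.5551, -0.1995, 0.2144]
tool_rot: [-1.759, -1.602, -0.852]
ft_force: [-1.2, 0.1, -3.7]
grip_width: 0.594
grip_force: 49.9
```

Run:
```python
from h import *
s=ctrl.get_state(); M=rot(s['tool_rot']); print(s['position'],M.round(3),np.round(s['joint_positions'],2),s['ft_force'],s['torque'],s['grip_width'])
p,C=look('medium_case',cam='top')
```

```text
[ 0.55505582 -0.19945057  0.21439903] [[ 0.063  0.996  0.061]
 [ 0.608 -0.087  0.79 ]
 [ 0.792 -0.013 -0.611]] [ 0.38  0.61  0.48  1.42 -0.89  1.87  0.83] [-1.20495483  0.09902996 -3.71363026] [-1.66688036  0.22187784  0.09755281] 0.5936585465056035
medium_case 0.58 {'z': 0.241, 'c': array([ 558.5, -179.7]), 's': array([112.9,  47.8]), 'a': 85.0, 'n': 1065}
tcp [ 560.4 -198.6  216.6] tool y ang -4.54 z [ 0.06   0.785 -0.617] t 13.47 q [ 0.38  0.61  0.47  1.41 -0.89  1.87  0.83] F [ 0.9  0.  -2. ]
```

Call:
move_arm:
  increments: "1 25 0 0 0 2.6 255;1 30 0 0 0 2.5 255;1 30 0 0 0 0 255;1 30 -10 0 0 0 255;1 25 -20 0 0 0 255;0 13 -20 0 0 0 255;0 0 -12 0 0 0 255;0 0 0 0 0 0 255"

```text
time: 14.13
position: [0.5642, -0.0451, 0.1553]
tool_rot: [-1.673, -1.684, -0.808]
ft_force: [-1.0, -0.3, -3.0]
grip_width: 0.591
grip_force: 49.9
```

```bash
cat >> h.py <<'E'
def plane(C,m,tag):
    q=C[m]*1000
    for _ in range(3):
        c=q.mean(0); A=np.c_[q[:,:2]-c[:2],np.ones(len(q))]; k=np.linalg.lstsq(A,q[:,2],rcond=None)[0]
        r=q[:,2]-A@k; q=q[abs(r)<3]
    print(tag,'plane tilt deg (dz/dx,dz/dy)',np.degrees(np.arctan(k[:2])).round(2),'z',k[2].round(1),'n',len(q),top_rect(q/1000,.01))
E
python3 - <<'E'
from h import *
for cam in('wrist','top','scene'):
    p,C=look('medium_case',cam=cam,nm='m_'+cam,band=.01)
    g=ctrl.silhouettes('medium_case',p)
    if g:
        m=cv2.erode((g[0]['region']&(p['depth']>0)).astype(np.uint8),np.ones((3,3)))>0
        z=np.percentile(C[m][:,2],80); plane(C,m&(abs(C[...,2]-z)<.012),cam)
E
```

```text
medium_case 0.59 {'z': 0.182, 'c': array([564. , -27.6]), 's': array([116.5,  52.1]), 'a': 89.7, 'n': 15752}
tcp [565.5 -47.6 157.8] tool y ang 0.34 z [-0.005  0.786 -0.619] t 14.23 q [ 0.18  0.53  0.41  1.64 -0.9   1.66  0.84] F [ 0.  -0.5 -2.6]
wrist plane tilt deg (dz/dx,dz/dy) [-0.01 -0.21] z 182.0 n 15322 {'z': 0.1821, 'c': array([564. , -27.5]), 's': array([116.4,  52.1]), 'a': 89.7, 'n': 15322}
medium_case 0.85 {'z': 0.1848, 'c': array([567.7, -28.6]), 's': array([ 49.3, 111. ]), 'a': 0.2, 'n': 936}
tcp [565.9 -47.8 158.4] tool y ang 0.33 z [-0.004  0.786 -0.619] t 14.38 q [ 0.18  0.53  0.41  1.64 -0.9   1.66  0.84] F [ 0.2  0.2 -1.8]
top plane tilt deg (dz/dx,dz/dy) [ 0.26 -0.25] z 184.8 n 883 {'z': 0.1848, 'c': array([567.7, -28.6]), 's': array([ 49.3, 110.9]), 'a': 0.2, 'n': 883}
medium_case 0.88 {'z': 0.1857, 'c': array([568.1, -33.7]), 's': array([111.4,  48.1]), 'a': 87.8, 'n': 176}
tcp [565.6 -46.9 157.9] tool y ang 0.4 z [-0.005  0.786 -0.618] t 14.53 q [ 0.18  0.53  0.4   1.64 -0.9   1.66  0.84] F [-0.2  0.2 -1.9]
scene plane tilt deg (dz/dx,dz/dy) [-0.48  0.73] z 185.7 n 136 {'z': 0.1858, 'c': array([568.6, -32.5]), 's': array([ 47.6, 108.5]), 'a': 0.2, 'n': 136}
```

View pics/m_wrist.png

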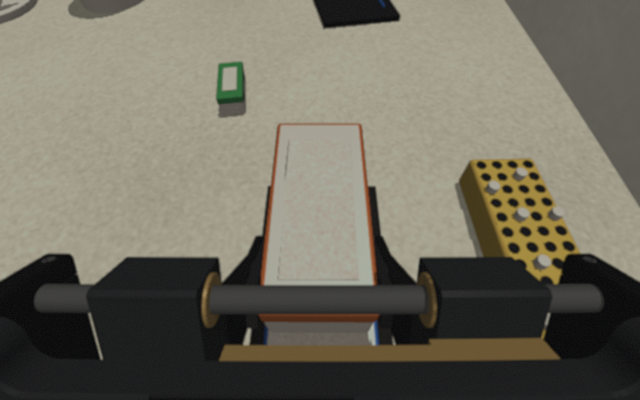

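Call:
move_arm:
  increments: "0 2 -10 0 0 0.6 255;0 0 -8 0 0 0 255;0 0 -4 0 0 0 255;0 0 -2 0 0 0 255;0 0 -1 0 0 0 255;0 0 0 0 0 0 255;0 0 0 0 0 0 255;0 0 0 0 0 0 255"

```text
time: 15.25
position: [0.5653, -0.0438, 0.1326]
tool_rot: [-1.662, -1.693, -0.808]
ft_force: [-0.2, 0.5, -2.1]
grip_width: 0.593
grip_force: 49.9
```

Run:
```python
from h import *
for cam in('wrist','top'):
    p,C=look('medium_case',cam=cam,band=.008)
    if cam=='wrist': 
        save(p,'m2'); np.save('m2.npy',C)
    look('large_case',cam=cam,band=.008) if 0 else None
    for n in ('medium_case','large_case'):
        g=ctrl.silhouettes(n,p)
        if g:
            q=C[g[0]['region']&(p['depth']>0)]*1000
            for zz in ((105,120),(140,160)):
                r=q[(q[:,2]>zz[0])&(q[:,2]<zz[1])]
                if len(r)>20: print(cam,n,zz,len(r),'x',np.percentile(r[:,0],[.5,99.5]).round(1),'y',np.percentile(r[:,1],[.5,99.5]).round(1),'z',np.median(r[:,2]).round(1))
```

```text
medium_case 0.8 {'z': 0.1593, 'c': array([564.8, -26. ]), 's': array([ 51.8, 116.9]), 'a': 0.7, 'n': 15578}
tcp [565.3 -43.8 132.6] tool y ang 1.07 z [-0.015  0.787 -0.617] t 15.35 q [ 0.19  0.56  0.4   1.65 -0.91  1.64  0.87] F [-0.2 -0.9 -1.9]
wrist medium_case (105, 120) 34 x [535.1 598.8] y [-83.   35.1] z 115.4
wrist medium_case (140, 160) 15576 x [538.9 590.9] y [-84.3  30.5] z 159.1
medium_case 0.75 {'z': 0.1592, 'c': array([565.8, -24.9]), 's': array([ 50.8, 111.9]), 'a': 0.5, 'n': 919}
tcp [565.2 -43.8 132.4] tool y ang 1.07 z [-0.015  0.787 -0.617] t 15.55 q [ 0.19  0.56  0.4   1.65 -0.91  1.64  0.87] F [ 0.6 -0.6 -2.1]
top medium_case (105, 120) 30 x [536.7 595.1] y [-75.   28.9] z 115.3
top medium_case (140, 160) 749 x [540.  593.8] y [-80.9  33.3] z 158.5
top large_case (105, 120) 308 x [531.4 600.1] y [-99.9  50.2] z 115.1
```

View pics/m2.png

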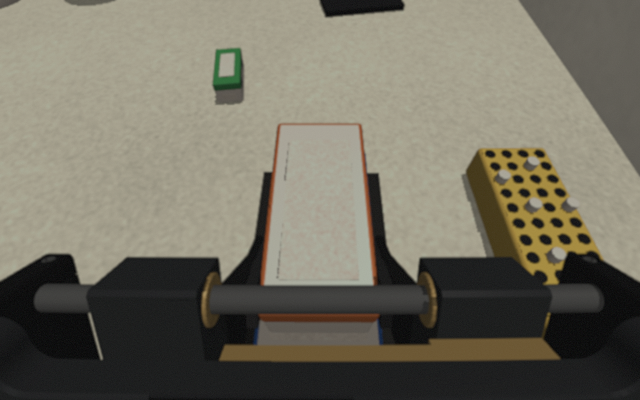

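Call:
move_arm:
  increments: "0 0 -1.5 0 0 0 255;0 0 -1 0 0 0 255;0 0 0 0 0 0 255;0 0 -0.5 0 0 0 255;0 0 0 0 0 0 255;0 0 -0.5 0 0 0 255;0 0 0 0 0 0 255;0 0 0 0 0 0 255"

```text
time: 16.32
position: [0.5651, -0.0437, 0.1287]
tool_rot: [-1.662, -1.692, -0.808]
ft_force: [0.6, -0.1, -2.1]
grip_width: 0.596
grip_force: 49.9
```

Call:
move_arm:
  increments: "0 0 -0.5 0 0 0 255;0 0 0 0 0 0 255;0 0 0 0 0 0 255;0 0 -0.5 0 0 0 255;0 0 0 0 0 0 255;0 0 0 0 0 0 255;0 0 0 0 0 0 255;0 0 0 0 0 0 255"

```text
time: 16.98
position: [0.5652, -0.0437, 0.1278]
tool_rot: [-1.662, -1.692, -0.808]
ft_force: [-0.4, 0.3, -2.2]
grip_width: 0.594
grip_force: 49.9
```

Call:
move_arm:
  increments: "0 0 -0.5 0 0 0 255;0 0 0 0 0 0 255;0 0 0 0 0 0 255;0 0 -0.3 0 0 0 255;0 0 0 0 0 0 255;0 0 0 0 0 0 255;0 0 0 0 0 0 255;0 0 0 0 0 0 255"

```text
time: 17.65
position: [0.5651, -0.0437, 0.127]
tool_rot: [-1.662, -1.692, -0.808]
ft_force: [0.1, 0.4, -2.4]
grip_width: 0.602
grip_force: 49.9
```

Call:
move_arm:
  increments: "0 0 -0.5 0 0 0 255;0 0 0 0 0 0 255;0 0 0 0 0 0 255;0 0 -0.4 0 0 0 255;0 0 0 0 0 0 255;0 0 0 0 0 0 255;0 0 0 0 0 0 255;0 0 0 0 0 0 255"

```text
time: 18.32
position: [0.5651, -0.0437, 0.1264]
tool_rot: [-1.661, -1.692, -0.808]
ft_force: [-0.6, -1.6, 2.4]
grip_width: 0.593
grip_force: 49.9
```

Run:
```python
from h import *
look('medium_case',cam='wrist',band=.008)
look('medium_case',cam='top',band=.008)
```

```text
medium_case 0.8 {'z': 0.1531, 'c': array([564.5, -26.7]), 's': array([ 51.7, 115.5]), 'a': 0.9, 'n': 15395}
tcp [565.2 -43.8 126.3] tool y ang 1.08 z [-0.015  0.787 -0.617] t 18.42 q [ 0.19  0.57  0.39  1.66 -0.91  1.63  0.88] F [-0.5 -1.2  1.9]
medium_case 0.64 {'z': 0.153, 'c': array([565.7, -24.5]), 's': array([ 46.4, 112.4]), 'a': 0.2, 'n': 835}
tcp [565.2 -43.8 126.3] tool y ang 1.07 z [-0.015  0.787 -0.617] t 18.52 q [ 0.19  0.57  0.39  1.66 -0.91  1.63  0.88] F [-0.8 -1.1  2.1]
```

Call:
move_arm:
  increments: "0 0 0 0 0 0 0;0 0 0 0 0 0 0;0 0 0 0 0 0 0;0 0 0 0 0 0 0;0 0 0 0 0 0 0;0 -6 5 0 0 0 0;0 -20 16 0 0 0 0;0 -24 19 0 0 0 0"

```text
time: 19.18
position: [0.5645, -0.0923, 0.1661]
tool_rot: [-1.658, -1.692, -0.806]
ft_force: [0.2, -0.0, -0.6]
grip_width: 0.988
grip_force: 0.0
```

Call:
move_arm:
  increments: "0 -24 25 0 0 0 0;0 0 35 -6.5 0 0 0;0 0 30 -6.5 0 0 0;0 0 20 -6.5 0 0 0;0 0 0 -6.5 0 0 0;0 0 0 -6.5 0 0 0;0 0 0 -6.5 0 0 0;0 0 0 -6.5 0 0 0"

```text
time: 19.85
position: [0.5656, -0.1189, 0.2782]
tool_rot: [-2.151, -2.173, -0.103]
ft_force: [0.0, 0.5, -0.5]
grip_width: 0.997
grip_force: 0.0
```

Run:
```python
from h import *
look('medium_case',cam='top',band=.008)
p,C=look('large_case',cam='top',band=.008)
s=ctrl.get_state(); M=rot(s['tool_rot'])
# rotvec (deg) to tool straight down with same tool-y heading / heading 9 deg
for h in (0,9.3):
    y=np.array([np.cos(np.radians(h)),np.sin(np.radians(h)),0]);z=np.array([0,0,-1.]);D=np.stack([np.cross(y,z),y,z],1)
    print(h,np.degrees(R.from_matrix(D@M.T).as_rotvec()).round(2))
```

```text
medium_case 0.62 {'z': 0.1532, 'c': array([565.6, -24.6]), 's': array([ 46.4, 112.4]), 'a': 0.2, 'n': 874}
tcp [ 566.4 -111.6  278. ] tool y ang 1.3 z [-0.013  0.113 -0.993] t 19.95 q [-0.2   0.18  0.48  1.54 -0.19  1.49  0.32] F [-0.3  1.2 -0.1]
large_case 0.65 {'z': 0.1152, 'c': array([566. , -13.4]), 's': array([ 63.5, 122. ]), 'a': 0.4, 'n': 123}
tcp [ 564.9 -117.3  276.3] tool y ang 0.79 z [-0.016  0.114 -0.993] t 20.05 q [-0.19  0.19  0.49  1.54 -0.19  1.49  0.32] F [-0.1 -1.1  0.5]
0 [-6.55 -0.86 -0.74]
9.3 [-6.46 -1.38  8.55]
```

Call:
move_arm:
  increments: "-10 30 0 -6.46 -1.38 0 0;-12 36 0 0 0 1.5 0;-12 38 0 0 0 1.5 0;-12 38 0 0 0 1.5 0;-12 38 0 0 0 1.5 0;-12 38 0 0 0 1.5 0;-12 38 0 0 0 1.1 0;-12 38 0 0 0 0 0"
  grip_force: 30

```text
time: 20.72
position: [0.471, 0.1748, 0.2753]
tool_rot: [2.039, 2.386, 0.007]
ft_force: [0.9, -0.2, -0.3]
grip_width: 0.999
grip_force: 0.0
```

Call:
move_arm:
  increments: "-12 36 -10 0 0 0 0;-12 36 -30 0 0 0 0;-12 30 -30 0 0 0 0;-3 10 -25 0 0 0 0;0 0 0 0 0 0 0;0 0 0 0 0 0 0;0 0 0 0 0 0 0;0 0 0 0 0 0 0"

```text
time: 21.38
position: [0.4369, 0.2797, 0.1887]
tool_rot: [2.036, 2.384, 0.013]
ft_force: [0.6, 0.5, 0.3]
grip_width: 0.999
grip_force: 0.0
```

Run:
```python
from h import *
look('small_case',cam='wrist')
```

```text
small_case 0.96 {'z': 0.0322, 'c': array([429.2, 286.6]), 's': array([34.9, 82.8]), 'a': 8.5, 'n': 2598}
tcp [436.2 280.6 188.6] tool y ang 9.1 z [ 0.011  0.002 -1.   ] t 21.48 q [-0.69  0.05  0.07  1.83  0.    1.25 -0.47] F [ 0.5 -0.7  0.6]
```

Call:
move_arm:
  increments: "-4 3 -30 0 0.63 -0.3 0;-3 3 -38 0 0 0 0;0 0 -38 0 0 0 0;0 0 -36 0 0 0 0;0 0 -24 0 0 0 0;0 0 -12 0 0 0 0;0 0 -4 0 0 0 0;0 0 0 0 0 0 0"

```text
time: 22.15
position: [0.4281, 0.2876, 0.0052]
tool_rot: [-2.04, -2.387, 0.002]
ft_force: [-0.4, 0.4, -0.0]
grip_width: 0.999
grip_force: 0.0
```

Run:
```python
from h import *
look('small_case',cam='wrist')
```

```text
small_case 0.98 {'z': 0.0321, 'c': array([429.6, 286.6]), 's': array([36.2, 84.4]), 'a': 8.6, 'n': 8636}
tcp [429.1 288.5   6.8] tool y ang 8.97 z [ 0.     0.002 -1.   ] t 22.25 q [-0.7   0.26  0.06  2.   -0.02  0.88 -0.47] F [-0.3 -0.  -0.3]
```

Call:
move_arm:
  increments: "0 0 0 0 0 0 255;0 0 0 0 0 0 255;0 0 0 0 0 0 255;0 0 0 0 0 0 255;0 0 0 0 0 0 255;0 0 0 0 0 0 255;0 0 0 0 0 0 255;0 0 5 0 0 0 255"
  grip_force: 30

```text
time: 22.92
position: [0.4267, 0.2871, 0.0091]
tool_rot: [-2.039, -2.387, 0.005]
ft_force: [0.0, 0.6, -0.4]
grip_width: 0.478
grip_force: 0.0
```

Call:
move_arm:
  increments: "0 0 30 0 0 0 255;0 0 36 0 0 0 255;0 0 38 0 0 0 255;5 -10 36 0 0 0 255;10 -25 30 0 0 0 255;14 -34 20 0 0 0 255;15 -34 0 0 0 -2 255;15 -34 0 0 0 -2 255"

```text
time: 23.58
position: [0.4878, 0.1499, 0.2024]
tool_rot: [-2.123, -2.315, -0.005]
ft_force: [0.6, -0.1, -0.4]
grip_width: 0.007
grip_force: 0.0
```

Call:
move_arm:
  increments: "15 -34 0 0 0 -2 255;15 -34 0 0 0 -2.1 255;15 -34 0 0 0 0 255;15 -34 0 0 0 0 255;12 -26 0 0 0 0 255;4 -13 0 0 0 0 255;0 0 0 0 0 0 255;0 0 0 0 0 0 255"

```text
time: 24.25
position: [0.5622, -0.0245, 0.1998]
tool_rot: [-2.204, -2.235, 0.002]
ft_force: [-0.1, 1.3, 0.1]
grip_width: 0.008
grip_force: 0.0
```

Run:
```python
from h import *
look('small_case',cam='wrist')
look('small_case',cam='top')
print(ctrl.get_state()['grip_width'])
```

```text
tcp [562.  -22.3 199.7] tool y ang 1.02 z [-0.003  0.002 -1.   ] t 24.35 q [-0.34  0.15  0.37  1.72 -0.06  1.29  0.06] F [ 0.  -0.5 -0.3]
small_case 0.57 {'z': 0.0323, 'c': array([426.6, 282.9]), 's': array([33.5, 82.4]), 'a': 10.1, 'n': 309}
tcp [562.1 -22.2 199.8] tool y ang 1.06 z [-0.002  0.001 -1.   ] t 24.45 q [-0.34  0.15  0.37  1.72 -0.06  1.29  0.06] F [ 0.   0.6 -0.3]
0.00566412566405626
```

Call:
move_arm:
  increments: "-10 20 0 0 0 0 0;-15 34 0 0 0 1 0;-15 34 0 0 0 1.5 0;-15 34 0 0 0 1.5 0;-15 34 0 0 0 1.5 0;-15 34 0 0 0 1.5 0;-15 34 0 0 0 1.5 0;-15 34 0 0 0 0 0"

```text
time: 25.12
position: [0.4455, 0.2364, 0.2002]
tool_rot: [-2.027, -2.398, 0.001]
ft_force: [1.4, 0.8, 1.0]
grip_width: 0.524
grip_force: 0.0
```

Call:
move_arm:
  increments: "-12 30 -10 0 0 0 0;-8 19 -20 0 0 0 0;0 0 -30 0 0 0 0;0 0 -20 0 0 0 0;0 0 0 0 0 0 0;0 0 0 0 0 0 0;0 0 0 0 0 0 0;0 0 0 0 0 0 0"

```text
time: 25.78
position: [0.4285, 0.2836, 0.1217]
tool_rot: [-2.032, -2.395, -0.003]
ft_force: [0.3, 0.5, 0.4]
grip_width: 0.995
grip_force: 0.0
```

Run:
```python
from h import *
look('small_case',cam='wrist')
```

```text
small_case 0.61 {'z': 0.0322, 'c': array([423.2, 284.9]), 's': array([35.2, 83.8]), 'a': 8.9, 'n': 4018}
tcp [428.3 283.3 121.4] tool y ang 9.37 z [ 0.     0.002 -1.   ] t 25.88 q [-0.7   0.11  0.07  1.92 -0.01  1.12 -0.46] F [-0.5 -0.4 -0.1]
```

Call:
move_arm:
  increments: "-5 2 -30 0 0 -0.3 0;0 0 -36 0 0 0 0;0 0 -28 0 0 0 0;0 0 -15 0 0 0 0;0 0 -6 0 0 0 0;0 0 0 0 0 0 255;0 0 0 0 0 0 255;0 0 0 0 0 0 255"

```text
time: 26.55
position: [0.4238, 0.2857, 0.0065]
tool_rot: [-2.038, -2.389, -0.003]
ft_force: [-0.1, 0.6, -0.4]
grip_width: 0.857
grip_force: 0.0
```

Call:
move_arm:
  increments: "0 0 0 0 0 0 255;0 0 0 0 0 0 255;0 0 0 0 0 0 255;0 0 0 0 0 0 255;0 0 0 0 0 0 255;0 0 0 0 0 0 255;0 0 0 0 0 0 255;0 0 0 0 0 0 255"

```text
time: 27.22
position: [0.4226, 0.2849, 0.0049]
tool_rot: [-2.037, -2.389, 0.002]
ft_force: [-0.5, 0.2, 1.5]
grip_width: 0.411
grip_force: 30.0
```

Call:
move_arm:
  increments: "0 0 0 0 0 0 255;0 0 0 0 0 0 255;0 0 0 0 0 0 255;0 0 0 0 0 0 255;0 0 3 0 0 0 255;0 0 5 0 0 0 255;0 0 10 0 0 0 255;0 0 20 0 0 0 255"

```text
time: 27.88
position: [0.4206, 0.2835, 0.0416]
tool_rot: [-2.036, -2.388, 0.01]
ft_force: [-0.2, -0.1, -2.0]
grip_width: 0.411
grip_force: 30.0
```

Run:
```python
from h import *
look('small_case',cam='wrist')
```

```text
small_case 0.78 {'z': 0.0688, 'c': array([419.9, 285.3]), 's': array([35.8, 81. ]), 'a': 9.1, 'n': 8552}
tcp [424.4 286.3  45.9] tool y ang 9.09 z [ 0.002  0.004 -1.   ] t 27.98 q [-0.7   0.19  0.06  1.99 -0.02  0.96 -0.47] F [-0.3  0.2 -0.3]
```

Call:
move_arm:
  increments: "0 0 36 0 0 0 255;0 0 38 0 0 0 255;5 -10 36 0 0 0 255;10 -25 30 0 0 0 255;15 -34 10 0 0 -2 255;16 -34 0 0 0 -2 255;16 -34 0 0 0 -2 255;16 -34 0 0 0 -2 255"

```text
time: 28.65
position: [0.5008, 0.1122, 0.1931]
tool_rot: [-2.2, -2.24, 0.0]
ft_force: [0.8, 0.1, -1.1]
grip_width: 0.414
grip_force: 30.0
```

Call:
move_arm:
  increments: "16 -34 0 0 0 -0.5 255;16 -34 0 0 0 0 255;16 -34 0 0 0 0 255;12 -26 0 0 0 0 255;4 -10 0 0 0 0 255;0 0 0 0 0 0 255;0 0 0 0 0 0 255;0 0 0 0 0 0 255"

```text
time: 29.32
position: [0.5638, -0.0219, 0.1923]
tool_rot: [-2.205, -2.233, 0.002]
ft_force: [-0.6, 1.0, -1.5]
grip_width: 0.412
grip_force: 30.0
```

Run:
```python
from h import *
look('small_case',cam='wrist',nm='s1')
look('small_case',cam='top')
```

```text
small_case 0.94 {'z': 0.2195, 'c': array([563.3, -20.5]), 's': array([36.9, 81.6]), 'a': 0.6, 'n': 8789}
tcp [563.9 -21.8 192.6] tool y ang 0.79 z [-0.003  0.001 -1.   ] t 29.42 q [-0.34  0.16  0.37  1.72 -0.06  1.28  0.06] F [ 0.3  0.6 -1.8]
tcp [564.1 -22.5 192.8] tool y ang 0.74 z [-0.002  0.001 -1.   ] t 29.52 q [-0.34  0.16  0.37  1.72 -0.06  1.28  0.06] F [-0.3  0.2 -1.1]
```

View pics/s1.png

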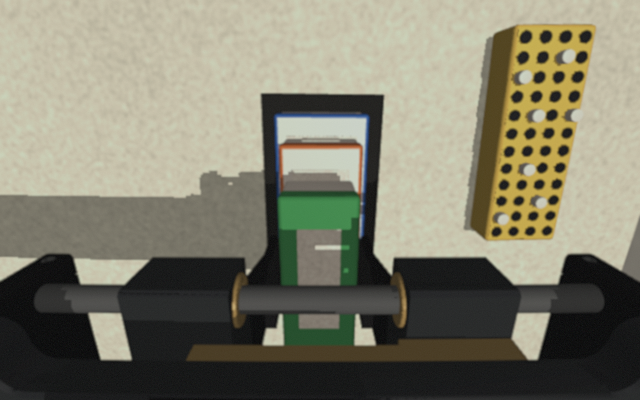

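Run:
```python
from h import *
p=ctrl.get_image('wrist');C=cloud(p)
for tag,z in(('med',.1535),('small',.2195),('large',.1155)):
    m=(abs(C[...,2]-z)<.006)&(abs(C[...,0]-.565)<.05)&(C[...,1]>(-.08))
    q=C[m]*1000
    if tag!='small': q=q[q[:,1]>{'med':24,'large':34}[tag]]
    print(tag,len(q),'z',np.median(q[:,2]).round(1),'x',np.percentile(q[:,0],[.5,99.5]).round(1),np.percentile(q[:,0],[.5,99.5]).mean().round(1),'ymax',np.percentile(q[:,1],[99,99.7]).round(1))
```

```text
med 1267 z 153.1 x [537.3 589.6] 563.4 ymax [32.9 33.1]
small 10168 z 219.9 x [537.8 589.5] 563.6 ymax [19.3 19.5]
large 2062 z 115.2 x [530.2 597.9] 564.1 ymax [49.4 49.5]
```

Call:
move_arm:
  increments: "0 -2.5 -12 0 0 0 255;0 0 -10 0 0 0 255;0 0 -5 0 0 0 255;0 0 -3 0 0 0 255;0 0 -1 0 0 0 255;0 0 0 0 0 0 255;0 0 0 0 0 0 255;0 0 0 0 0 0 255"

```text
time: 30.23
position: [0.5648, -0.0267, 0.1622]
tool_rot: [-2.209, -2.232, 0.001]
ft_force: [-0.2, 0.1, -0.9]
grip_width: 0.416
grip_force: 30.0
```

Call:
move_arm:
  increments: "0 0 -1 0 0 0 255;0 0 0 0 0 0 255;0 0 -0.5 0 0 0 255;0 0 0 0 0 0 255;0 0 -0.5 0 0 0 255;0 0 0 0 0 0 255;0 0 0 0 0 0 255;0 0 0 0 0 0 255"

```text
time: 30.9
position: [0.5644, -0.0267, 0.1597]
tool_rot: [-2.209, -2.231, 0.002]
ft_force: [0.7, 0.2, -1.3]
grip_width: 0.412
grip_force: 30.0
```

Run:
```python
from h import *
p,C=look('small_case',cam='wrist')
for tag,z,y in(('med',.1535,24),('small',.186,-80)):
    q=C[(abs(C[...,2]-z)<.005)&(abs(C[...,0]-.565)<.05)]*1000; q=q[q[:,1]>y]
    print(tag,len(q),np.median(q[:,2]).round(1),np.percentile(q[:,0],[.5,99.5]).round(1),np.percentile(q[:,1],99.7).round(1))
```

```text
small_case 0.85 {'z': 0.1869, 'c': array([563.9, -25.2]), 's': array([35.8, 81.5]), 'a': 0.5, 'n': 8564}
tcp [564.4 -26.7 159.8] tool y ang 0.6 z [-0.002  0.001 -1.   ] t 31.0 q [-0.33  0.19  0.38  1.76 -0.07  1.21  0.07] F [-0.1  0.1 -1.6]
med 1777 153.1 [537.8 589.7] 33.1
small 10032 186.9 [538.6 589.3] 15.2
```

Call:
move_arm:
  increments: "0 1.5 0 0 0 0 255;0 0 -0.5 0 0 0 255;0 0 0 0 0 0 255;0 0 -0.5 0 0 0 255;0 0 0 0 0 0 255;0 0 0 0 0 0 255;0 0 0 0 0 0 255;0 0 0 0 0 0 255"

```text
time: 31.67
position: [0.5644, -0.0252, 0.1588]
tool_rot: [-2.209, -2.231, 0.002]
ft_force: [-0.2, -0.3, -1.9]
grip_width: 0.416
grip_force: 30.0
```

Call:
move_arm:
  increments: "0 0 -0.5 0 0 0 255;0 0 0 0 0 0 255;0 0 0 0 0 0 255;0 0 0 0 0 0 255;0 0 0 0 0 0 255;0 0 0 0 0 0 255;0 0 0 0 0 0 255;0 0 0 0 0 0 255"

```text
time: 32.33
position: [0.5644, -0.0252, 0.1583]
tool_rot: [-2.209, -2.232, 0.002]
ft_force: [-0.8, 0.4, -0.3]
grip_width: 0.411
grip_force: 30.0
```

Call:
move_arm:
  increments: "0 0 -0.4 0 0 0 255;0 0 0 0 0 0 255;0 0 0 0 0 0 255;0 0 0 0 0 0 255;0 0 0 0 0 0 255;0 0 0 0 0 0 255;0 0 0 0 0 0 255;0 0 0 0 0 0 255"

```text
time: 33.0
position: [0.5645, -0.0252, 0.158]
tool_rot: [-2.209, -2.232, 0.002]
ft_force: [-0.4, -0.4, 0.8]
grip_width: 0.412
grip_force: 30.0
```

Call:
move_arm:
  increments: "0 0 0 0 0 0 0;0 0 0 0 0 0 0;0 0 0 0 0 0 0;0 0 0 0 0 0 0;0 0 0 0 0 0 0;0 0 0 0 0 0 0;0 0 0 0 0 0 0;0 0 5 0 0 0 0"

```text
time: 33.67
position: [0.5637, -0.0252, 0.1621]
tool_rot: [-2.208, -2.231, 0.004]
ft_force: [-0.5, -0.0, -0.5]
grip_width: 0.929
grip_force: 0.0
```

Call:
move_arm:
  increments: "0 0 20 0 0 0 0;0 0 35 0 0 0 0;0 0 35 0 0 0 0;0 -36 0 0 0 0 0;0 -40 0 0 0 0 0;0 -40 0 0 0 0 0;0 -10 0 0 0 0 0;0 0 0 0 0 0 0"

```text
time: 34.33
position: [0.5634, -0.1567, 0.2535]
tool_rot: [2.219, 2.224, -0.004]
ft_force: [0.5, 0.2, 0.6]
grip_width: 0.995
grip_force: 0.0
```

Run:
```python
from h import *
p,C=look('small_case',cam='top',nm='final')
print(ctrl.get_state()['grip_width'])
for tag,z in(('small',.1855),('med',.1535),('large',.1155),('mat',.072)):
    q=C[(abs(C[...,2]-z)<.006)&(abs(C[...,0]-.566)<.06)&(abs(C[...,1]+.025)<.1)]*1000
    a=np.percentile(q,[.7,99.3],axis=0); print(tag,len(q),a.mean(0).round(1),(a[1]-a[0]).round(1))
for n in('reagent_bottle','beaker','tube_rack'):
    f=ctrl.find_in(n,p); print(n,np.round(f[0]['centre'],3) if f else None)
cv2.imwrite('pics/finalc.png',cv2.resize(p['frame'][90:290,150:470,::-1],None,fx=2,fy=2))
```

```text
small_case 0.79 {'z': 0.1852, 'c': array([565.4, -25.1]), 's': array([30.6, 80.4]), 'a': 0.3, 'n': 470}
tcp [ 564.5 -150.7  253. ] tool y ang 0.56 z [-0.002  0.001 -1.   ] t 34.43 q [-0.2   0.18  0.47  1.59 -0.08  1.4   0.29] F [ 1.1  1.4 -0.2]
1.0001470221481858
small 575 [565.4 -24.  185. ] [35.5 82.7  8.1]
med 450 [565.6 -24.3 152.6] [ 51.5 116.9   8.8]
large 541 [565.9 -24.7 114.7] [ 68.9 150.1   8.6]
mat 867 [566.5 -22.1  70.9] [103.3 175.4   8.4]
reagent_bottle None
beaker [ 0.48  -0.466  0.044]
tube_rack [0.771 0.019 0.043]
```

View pics/finalc.png

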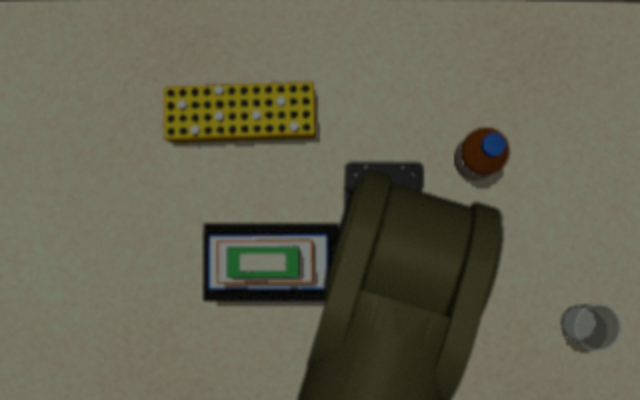

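The crop shows the stack concentric on the mat around (265,262), and the bottle, beaker and rack are still in place. The hand is clear of everything.

```bash
python3 -c "
from bench import ctrl
print(ctrl.close_job())"
```

```text
the job is handed in; nothing more can be done
None
```

The job is handed in: large, medium and small cases are stacked on the stand, flat with lids up and centred to within about 1 mm of each other; the bottle, beaker and rack were not touched, and it took about 34 s of the 72 s (the first grasp of the small case missed and was repeated).

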